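# Make up the soldering kit and the polishing kit

## Task

Make up two kits from the stock on the jeweller's bench. Soldering kit, in the dark wooden tray: lay the white soldering block flat in the long bay and stand the clear flux jar with the white lid in one of the small bays, setting it down without dropping it because it is glass. Polishing kit, in the blue tray: lay the dark red rouge bar flat in the long bay, and put the felt wheel, lying flat, and the felt cone, standing on its broad end, one in each small bay; leave the charcoal block, the green bar and the black-lidded jar where they are.

Things in the scene. Friction and masses are not known exactly. Their poses are not given: they have to be found in the camera images.
- wood_tray: Soldering tray: dark brown wood, fixed, 152 x 152 mm, 12 mm high; floor 3 mm, walls and dividers 4 mm thick; empty. Origin: centre of its underside, z up, x roughly away from the robot (within 0.25 rad). Open bays: one long bay, 70 mm along x by 144 mm along y, centred at x -37, y 0 mm (the half nearer the robot); two small bays, 70 x 70 mm, centred at x +37, y +37 and y -37 mm.
- blue_tray: Polishing tray: blue plastic, fixed, 152 x 152 mm, 12 mm high; floor 3 mm, walls and dividers 4 mm thick; empty. Origin: centre of its underside, z up, x roughly away from the robot (within 0.25 rad). Open bays: one long bay, 70 mm along x by 144 mm along y, centred at x -37, y 0 mm (the half nearer the robot); two small bays, 70 x 70 mm, centred at x +37, y +37 and y -37 mm.
- solder_block: White soldering block: off-white box with a tan scorched patch on top, 80 mm (x) x 45 mm (y) x 34 mm high, 0.13 kg, loose, lying flat on the bench at any yaw. Origin: centre of its underside; x along its length, z up.
- flux_jar: Flux jar: round jar of pale clear glass with a white lid, 42 mm diameter, 45 mm high, 0.09 kg, loose, standing upright. Origin: centre of its underside; z up.
- rouge_bar: Rouge bar: dark red polishing compound bar with a torn band of pale paper wrapper around part of it, 80 mm (x) x 36 mm (y) x 34 mm high, 0.15 kg, loose, lying flat at any yaw. Origin: centre of its underside; x along its length, z up.
- felt_wheel: Felt wheel: rigid cream disc of hard felt with a brown leather centre and a dark hole, 46 mm diameter, 28 mm thick, 0.04 kg, loose, lying flat. Origin: centre of its underside; z up along its axis.
- felt_cone: Felt cone: rigid cream tapered ring-polishing cone, standing on its broad end; 34 mm diameter at the foot, 22 mm at the top, 50 mm high, 0.03 kg, loose. Origin: centre of its broad foot; z up along its axis.
- charcoal_block: Charcoal block, not wanted: black box of the same size as the white block (80 x 45 x 34 mm), loose. Origin: centre of its underside; x along its length, z up.
- green_bar: Green polishing bar, not wanted: same size and wrapper as the rouge bar (80 x 36 x 34 mm) but green, loose. Origin: centre of its underside; x along its length, z up.
- dark_jar: Dark jar, not wanted: brown glass jar with a black lid, 42 mm diameter, 45 mm high, loose, standing upright. Origin: centre of its underside; z up.
Mind the look-alikes: they are no part of the job. Leave any orange look-alike of the rouge_bar alone.

How it is judged:
At the end, for the whole second after the job is handed in: All five in their bays as asked (block, jar: wooden tray; bar, wheel, cone: blue tray; wheel and cone in different small bays), inside the walls, underside within 3 mm of the bay floor, tilt under 0.12 rad, released, at rest; the three unwanted things within 30 mm of their start (z of solder_block in the frame of wood_tray between 0 and 0.006 m and angle between each of solder_block, flux_jar, rouge_bar, felt_wheel, felt_cone's own z axis and vertical below 0.12 rad and linear speed of each of solder_block, flux_jar, rouge_bar, felt_wheel, felt_cone below 0.02 m/s and contact force between each of solder_block, flux_jar, rouge_bar, felt_wheel, felt_cone and the fingers below 0.1 N and z of flux_jar in the frame of wood_tray between 0 and 0.006 m and z of rouge_bar in the frame of blue_tray between 0 and 0.006 m and z of felt_wheel in the frame of blue_tray between 0 and 0.006 m and z of felt_cone in the frame of blue_tray between 0 and 0.006 m and x of solder_block in the frame of wood_tray between -0.051 and -0.023 m and y of solder_block in the frame of wood_tray between -0.034 and 0.034 m and x of rouge_bar in the frame of blue_tray between -0.055 and -0.019 m and y of rouge_bar in the frame of blue_tray between -0.034 and 0.034 m and ((x of flux_jar in the frame of wood_tray between 0.022 and 0.052 m and y of flux_jar in the frame of wood_tray between 0.022 and 0.052 m) or (x of flux_jar in the frame of wood_tray between 0.022 and 0.052 m and y of flux_jar in the frame of wood_tray between -0.052 and -0.022 m)) and (((x of felt_wheel in the frame of blue_tray between 0.024 and 0.05 m and y of felt_wheel in the frame of blue_tray between 0.024 and 0.05 m) and (x of felt_cone in the frame of blue_tray between 0.018 and 0.056 m and y of felt_cone in the frame of blue_tray between -0.056 and -0.018 m)) or ((x of felt_wheel in the frame of blue_tray between 0.024 and 0.05 m and y of felt_wheel in the frame of blue_tray between -0.05 and -0.024 m) and (x of felt_cone in the frame of blue_tray between 0.018 and 0.056 m and y of felt_cone in the frame of blue_tray between 0.018 and 0.056 m))) and distance of each of charcoal_block, green_bar, dark_jar from where it was at the start of the episode below 0.03 m); the robot touches nothing.
It fails at once if the charcoal block is moved more than 30 mm from its place (distance of charcoal_block from where it was at the start of the episode above 0.03 m).
It fails at once if the green bar is moved more than 30 mm from its place (distance of green_bar from where it was at the start of the episode above 0.03 m).
It fails at once if the dark jar is moved more than 30 mm from its place (distance of dark_jar from where it was at the start of the episode above 0.03 m).
It fails at once if the glass flux jar is dropped or knocked: it moves faster than 0.7 m/s (a fall of 25 mm) while out of the fingers (contact force between flux_jar and the fingers below 0.05 N and linear speed of flux_jar above 0.7 m/s).
It also fails if it takes over 120 s, if anything falls off the work surface, if the arm or the gripper's body presses on something with over 40 N, if the wrist force passes 120 N, or if a joint passes its speed limit or range.

## Robot

A 7-joint arm with a two-finger parallel gripper is mounted at the origin on the work surface. World frame = base frame: x ahead of the robot, y to its left, z up, the work surface at z = 0. Lengths are in m, angles in rad, forces in N, time in s.
With the tool pointing down it reaches from about 0.4 to 0.9 m from the base axis. Payload 5.5 kg.
Tool frame: the origin (TCP) lies between the finger pads; the fingertips stand 14 mm ahead of it and the grasp point (between the pads) lies 5 mm behind it (r.tip_reach is the distance from the TCP to the fingertips, in m); z points along the fingers, y is the line along which they close (so a half turn about z gives the same grasp; the last joint's range is limited). The gripper opens to 85 mm and grips with 20 to 120 N. Pads are 22 mm wide; open, the fingers measure 114 mm over their backs; the gripper's body (76 mm by 85 mm) begins 54 mm behind the grasp point. The pads swing forward as they close: fully open they stand 13 mm farther back than shut.
Start: joints at [-1.061, 0.501, -0.427, 1.55, 0.221, 1.138, -0.21], TCP at [0.159, 0.63, 0.245] pointing down, gripper open.
Joint ranges: [-2.88, 2.88], [-0.31, 2.03], [-1.54, 1.56], [0.2, 2.42], [-1.41, 4.55], [0.19, 2.02], [-2.57, 2.57]. Speed limits (rad/s): [2.57, 2.57, 3.14, 3.14, 3.14, 3.14, 3.14].

## Interface

Orientations are given as a unit quaternion [w, x, y, z].
In Python, from workcell import r gives the robot as it stands. Calls block until the motion is done:
- r.move_to(position, orientation): joint-space move of the TCP to a pose.
- r.move_l(position, feed=0.15, rot=None): straight line of the TCP; rot=None keeps the orientation; feed is the mean speed in m/s.
- r.movej(angles): joint-space move.
- r.gripper_to(opening, grasp_force=None): opening from 0.0 (shut) to 1.0 (fully open); grasp_force is the grip in N (None keeps the last); returns when the fingers have stopped.
- r.dwell(seconds).
- r.ik(position, orientation): joint angles nearest the present ones, or None.
- r.read_state(): the state.
- r.capture(name): name is "scene" or "top"; returns the picture (400x640x3 uint8, red, green, blue); there is no depth.
- r.get_calibration(name): a dict with "vertical_fov" (degrees; the focal length in pixels is half the picture's height over the tangent of half this angle, whatever the lens; pixels are square), "cx", "cy" (the principal point, pixels), "R" (3x3) and "t" (3): a world point X has camera coordinates R X + t. Camera axes: x right, y down, z forward; pixel columns grow to the right and rows downward; lengths in m; the calibration is good to about 2 mm. A picture is of the moment at which its call begins. get_calibration takes no time and is no camera call.
A pose or a line that the arm cannot do raises r.IKError and nothing moves.
- r.sign_off(): hands the job in; it is judged then, once.
Trained networks look in the newest picture that a camera, given by its name, has taken for a name from the list of things; names that differ only in an ending like _2 or _b are one class to them, and where a whole thing is asked for, a point or a joint stands for the part that bears it (a point fixed in the world has none). Each returns a list of dicts, best first, with "score" (0 to 1); they miss things now and then, are a little off and sometimes report something else, mostly with a low value. They report only what shows in the picture. A call takes as long as a camera call. They do not tell look-alikes from the thing itself.
- r.outline_of(target, camera): "pixels" (400x640 bool, what is visible of it).
- r.place_of(target, camera): "location" ([x, y, z] in m, in the coordinates of the camera as it stood for that picture, good to about 4 mm: a listed point, or the origin of a listed thing).
The state is a dict: "t": time; "qpos": joint angles; "joint_vel": joint speeds; "joint_efforts": joint torques, N m; "tool_pos": TCP position; "orientation": TCP orientation; "force": force on the tool from outside, world axes, zero at the start; "ft_torque": the same for the moment, N m; "grip_width": opening from 0.0 (shut) to 1.0 (fully open); "grasp_force": force on a finger pad.
Only numpy, scipy, OpenCV 4.12 (cv2) and the standard library are available. Lean on these libraries where they do the work, as an engineer would, in place of code of your own. Each camera call takes 0.05 s, during which the arm holds its last target. There are 200 camera calls.

## Working session

There is one attempt and no reset: what is moved stays moved. The work goes in short steps, each a Python script; the robot and the scene stay as the last script left them, time stands still between calls to the robot, and variables do not carry over. Pictures are saved under pics/ and viewed, at most 14 in all, crops included, and the job is handed in when it is done.

```bash
mkdir -p pics
python3 - <<'E'
from workcell import r
import cv2,numpy as np
for c in ("scene","top"):
    im=r.capture(c); cv2.imwrite(f"pics/{c}0.png",im[:,:,::-1])
    k=r.get_calibration(c); R=np.array(k["R"]);t=np.array(k["t"]); print(c,k["vertical_fov"],k["cx"],k["cy"],"cam",-R.T@t, R[2])
    for n in "wood_tray blue_tray solder_block flux_jar rouge_bar felt_wheel felt_cone charcoal_block green_bar dark_jar".split():
        print(n,[(round(d["score"],2),(R.T@(np.array(d["location"])-t)).round(3).tolist()) for d in r.place_of(n,c)][:4])
print(r.read_state()["t"])
E
```

```text
scene 42.97747229541842 324.17395669458415 206.42600574943955 cam [1.30939644 0.8275633  0.71403148] [-0.60635938 -0.60367109 -0.51759977]
wood_tray [(0.78, [0.482, 0.18, 0.002])]
blue_tray [(0.92, [0.466, -0.206, -0.0]), (0.52, [0.564, -0.336, 0.001])]
solder_block [(0.82, [0.56, -0.34, 0.001])]
flux_jar [(0.83, [0.645, 0.076, -0.003])]
rouge_bar [(0.86, [0.675, 0.34, -0.0]), (0.61, [0.654, 0.47, -0.002]), (0.6, [0.653, 0.202, 0.003])]
felt_wheel [(0.63, [0.417, -0.373, -0.0])]
felt_cone [(0.66, [0.55, 0.344, -0.002]), (0.64, [0.463, -0.207, 0.001])]
charcoal_block [(0.95, [0.637, -0.079, -0.001]), (0.6, [0.565, -0.337, 0.007])]
green_bar [(0.79, [0.427, 0.373, -0.004])]
dark_jar []
top 42.960353714293944 320.0592357355282 202.27405822719234 cam [0.42386623 0.03758767 1.25713306] [ 0.09512057  0.02228732 -0.99521623]
wood_tray [(0.64, [0.482, 0.182, -0.003])]
blue_tray [(0.69, [0.464, -0.211, -0.002]), (0.26, [0.425, 0.373, -0.002])]
solder_block [(0.56, [0.566, -0.337, -0.005]), (0.22, [0.648, -0.217, -0.002])]
flux_jar [(0.71, [0.644, 0.079, -0.001])]
rouge_bar [(0.92, [0.652, 0.203, -0.005]), (0.78, [0.673, 0.337, -0.002]), (0.61, [0.653, 0.474, -0.001])]
felt_wheel [(0.78, [0.412, -0.374, -0.005]), (0.25, [0.464, -0.208, -0.001])]
felt_cone [(0.57, [0.553, 0.346, -0.003]), (0.24, [0.564, -0.336, -0.004])]
charcoal_block [(0.8, [0.639, -0.078, -0.003])]
green_bar [(0.59, [0.429, 0.372, -0.0]), (0.48, [0.648, 0.078, -0.001])]
dark_jar [(0.75, [0.65, -0.216, -0.0]), (0.38, [0.64, -0.082, -0.003])]
1.1
```

View pics/top0.png

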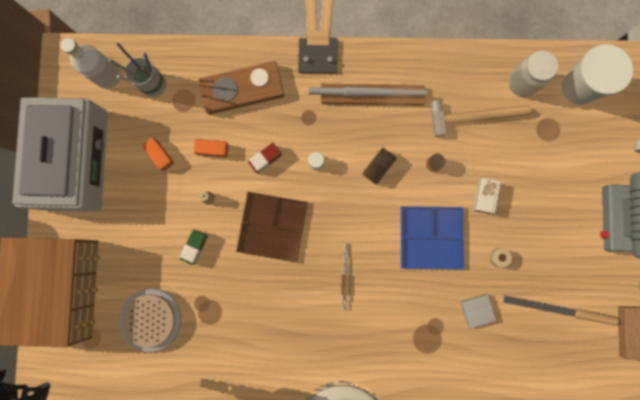

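View pics/scene0.png

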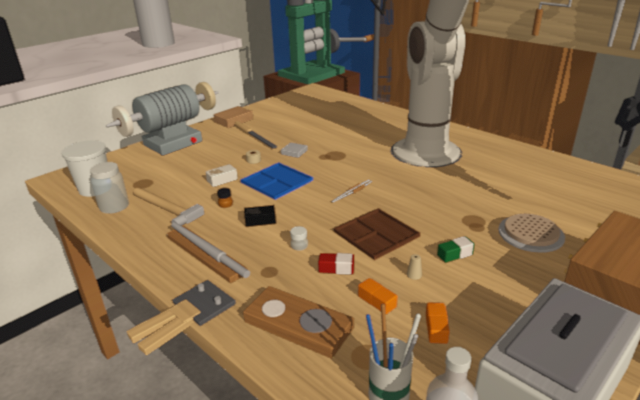

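The top view shows the rouge bar at (264,158), with two orange look-alikes at (157,153) and (210,148). The white jar is at (316,160), dark jar (436,162), charcoal (380,166), white block (488,196), wheel (502,258), cone (208,198), green bar (193,247), wood tray (272,226) and blue tray (433,238). The scene view agrees with this. Next I'll fit the poses to the outlines.

```bash
cat > fit.py <<'E'
from workcell import r
import cv2,numpy as np
from scipy.optimize import minimize
S=4
def box(l,w,h): return np.array([[sx*l/2,sy*w/2,z] for sx in(1,-1) for sy in(1,-1) for z in(0,h)])
def cone(d0,d1,h):
    a=np.linspace(0,2*np.pi,40)
    return np.vstack([np.c_[np.cos(a)*d/2,np.sin(a)*d/2,a*0+z] for d,z in((d0,0),(d1,h))])
M=dict(wood_tray=box(.152,.152,.012),blue_tray=box(.152,.152,.012),solder_block=box(.08,.045,.034),rouge_bar=box(.08,.036,.034),
 charcoal_block=box(.08,.045,.034),green_bar=box(.08,.036,.034),flux_jar=cone(.042,.042,.045),dark_jar=cone(.042,.042,.045),
 felt_wheel=cone(.046,.046,.028),felt_cone=cone(.034,.022,.05))
def proj(X,c):
    k=r.get_calibration(c); f=200/np.tan(np.radians(k["vertical_fov"])/2)
    p=X@np.array(k["R"]).T+np.array(k["t"]); return p[:,:2]/p[:,2:]*f+[k["cx"],k["cy"]]
def fit(n,xy,z=0,cams=("top","scene"),yaws=None):
    masks={}
    for c in cams:
        u=proj(np.array([[*xy,z+.015]]),c)[0]
        for d in r.outline_of(n,c):
            ys,xs=np.nonzero(d["pixels"])
            if len(xs) and np.hypot(xs.mean()-u[0],ys.mean()-u[1])<15:
                masks[c]=cv2.resize(d["pixels"].astype(np.uint8),None,fx=S,fy=S,interpolation=cv2.INTER_LINEAR)
                m=cv2.resize(d["pixels"].astype(np.float32),None,fx=S,fy=S); masks[c]=(m>.5); break
    def iou(p,c):
        co,s=np.cos(p[2]),np.sin(p[2]); X=M[n]@np.array([[co,s,0],[-s,co,0],[0,0,1]])+[p[0],p[1],z]
        h=cv2.convexHull((((proj(X,c)+.5)*S-.5)*16).round().astype(np.int32))
        a=np.zeros((400*S,640*S),np.uint8); cv2.fillConvexPoly(a,h,1,shift=4); a=a>0
        return (a&masks[c]).sum()/(a|masks[c]).sum()
    best=None
    rnd=len(M[n])>8
    for y0 in ([0] if rnd or "tray" in n else np.arange(0,np.pi,np.pi/6)):
        o=minimize(lambda p:-sum(iou(p,c) for c in masks),[*xy,y0],method="Nelder-Mead",
          options=dict(initial_simplex=[[*xy,y0],[xy[0]+.006,xy[1],y0],[xy[0],xy[1]+.006,y0],[*xy,y0+.2]],xatol=2e-4,fatol=1e-4,maxiter=70))
        if best is None or o.fun<best.fun: best=o
    return best.x,{c:round(float(iou(best.x,c)),3) for c in masks}
E
python3 - <<'E'
from fit import *
import json
G=dict(wood_tray=(.482,.181),blue_tray=(.465,-.208),solder_block=(.563,-.338),flux_jar=(.645,.078),rouge_bar=(.652,.202),felt_wheel=(.414,-.373),felt_cone=(.552,.345),
 charcoal_block=(.638,-.078),green_bar=(.428,.372),dark_jar=(.65,-.216))
for c in("top","scene"): r.capture(c)
P={}
for n,g in G.items():
    try: x,i=fit(n,g); P[n]=x.tolist(); print(n,x.round(4),i)
    except Exception as e: print(n,repr(e))
json.dump(P,open("p.json","w"))
s=r.read_state();print(s["orientation"],s["t"])
E
```

```text
wood_tray [ 0.4805  0.1824 -0.1532] {'top': 0.97, 'scene': 0.968}
blue_tray [ 0.463  -0.2114  0.01  ] {'top': 0.972, 'scene': 0.963}
solder_block [ 0.5674 -0.3401  2.9349] {'top': 0.913, 'scene': 0.863}
flux_jar [0.6424 0.0775 0.2806] {'top': 0.884, 'scene': 0.798}
rouge_bar [0.6501 0.204  2.2399] {'top': 0.937, 'scene': 0.914}
felt_wheel [ 0.4187 -0.3729 -0.0568] {'top': 0.885, 'scene': 0.828}
felt_cone [0.5481 0.3442 0.0679] {'top': 0.923, 'scene': 0.865}
charcoal_block [ 0.6362 -0.0788 -0.6227] {'top': 0.864, 'scene': 0.938}
green_bar [0.4266 0.371  2.7776] {'top': 0.924, 'scene': 0.824}
dark_jar [ 0.6457 -0.2168  0.0779] {'top': 0.805, 'scene': 0.848}
[-2.19913482e-05  1.23061878e-01  9.92398999e-01  2.09455991e-05] 2.2
```

```bash
cat > h.py <<'E'
from workcell import r
import numpy as np, json
from scipy.spatial.transform import Rotation as Rot
P=json.load(open("p.json"))
def q(phi):
    y=np.array([np.cos(phi),np.sin(phi),0]); z=np.array([0,0,-1.])
    x,y_,z_,w=Rot.from_matrix(np.c_[np.cross(y,z),y,z]).as_quat(); return np.array([w,x,y_,z_])
def goto(p,phi):
    """move above; pick the half-turn variant with least joint motion"""
    now=np.array(r.read_state()["qpos"]); c=[]
    for a in(phi,phi+np.pi):
        j=r.ik(p,q(a))
        if j is not None: c.append((np.abs(np.array(j)-now).max(),a))
    a=min(c)[1]; r.move_to(p,q(a)); return a
def W(tray,dx,dy):
    x,y,t=P[tray]; return np.array([x+dx*np.cos(t)-dy*np.sin(t),y+dx*np.sin(t)+dy*np.cos(t)])
def log(m):
    s=r.read_state(); print(m,"t",round(s["t"],1),"p",np.round(s["tool_pos"],4),"w",round(s["grip_width"],3),"gf",round(s["grasp_force"],1),"f",np.round(s["force"],1))
def pick(xy,phi,zt,force=40,op=1.0,up=.17):
    r.gripper_to(op); goto([*xy,up],phi); r.move_l([*xy,zt+.02],feed=.25); r.move_l([*xy,zt],feed=.08); log("at")
    r.gripper_to(0.0,grasp_force=force); log("grip")
    r.move_l([*xy,up],feed=.2); log("up")
def place(xy,phi,zt,rel,up=.17,gap=.0007):
    goto([*xy,up],phi); r.move_l([*xy,zt+.025],feed=.25); r.move_l([*xy,zt+.003+gap],feed=.04); log("low")
    r.gripper_to(rel); log("rel"); r.move_l([*xy,up],feed=.2)
E
python3 - <<'E'
from h import *
print("reach",r.tip_reach)
x,y,t=P["rouge_bar"]
pick((x,y),t+np.pi/2,.0255); print(r.tip_reach)
E
```

```text
reach 0.014
at t 5.8 p [0.6497 0.2038 0.0252] w 1.0 gf 0.0 f [0.3 0.3 0.5]
grip t 6.3 p [0.6507 0.2042 0.0261] w 0.409 gf 42.3 f [-0.3  0.7  1.8]
up t 7.2 p [0.649  0.2035 0.1684] w 0.409 gf 41.9 f [-0.3 -0.3 -1.4]
0.014
```

Run:
```python
from h import *
import cv2
place(W("blue_tray",-.037,0),P["blue_tray"][2],.0255,.62)
x,y,t=P["solder_block"]
pick((x,y),t+np.pi/2,.0255)
for c in("top","scene"): cv2.imwrite(f"pics/{c}1.png",r.capture(c)[:,:,::-1])
```

```text
low t 10.2 p [ 0.4258 -0.2116  0.029 ] w 0.413 gf 41.9 f [-0.2  0.8 -1.9]
rel t 10.5 p [ 0.4262 -0.2118  0.0293] w 0.621 gf 0.0 f [ 0.  -0.9  0.5]
at t 14.1 p [ 0.567  -0.3399  0.0252] w 1.001 gf 0.0 f [-0.9  0.5  0.6]
grip t 14.6 p [ 0.5678 -0.3403  0.0261] w 0.52 gf 42.0 f [-0.1 -0.7  2.6]
up t 15.4 p [ 0.5663 -0.3396  0.1685] w 0.514 gf 41.5 f [-0.4  0.2 -1.3]
```

View pics/scene1.png

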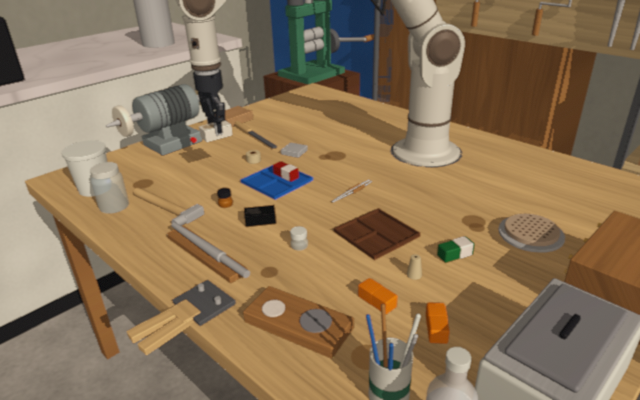

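The scene view shows the rouge bar flat in the blue tray's near bay at (286,170), and the white block held at (210,132).

Run:
```python
from h import *
place(W("wood_tray",-.037,0),P["wood_tray"][2],.0255,.73)
b=P["wood_tray"][2]+np.pi/2
xy=(.6435,.0777)
pick(xy,b,.027,force=35); place(W("wood_tray",.037,-.037),b,.027,.7,gap=.0005)
```

```text
low t 18.8 p [0.4438 0.1879 0.029 ] w 0.519 gf 41.5 f [ 0.  -0.8 -1. ]
rel t 19.1 p [0.4441 0.1881 0.0292] w 0.73 gf 0.0 f [ 0.3  0.1 -0.5]
at t 22.4 p [0.6432 0.0776 0.0267] w 0.999 gf 0.0 f [0.  0.1 0.3]
grip t 22.9 p [0.6439 0.0777 0.0276] w 0.439 gf 36.1 f [-0.6 -1.2  2.6]
up t 23.8 p [0.6424 0.0774 0.1686] w 0.443 gf 35.6 f [-0.4 -0.6 -0.3]
low t 25.7 p [0.5112 0.14   0.0305] w 0.44 gf 36.2 f [-2. -1.  3.]
rel t 26.1 p [0.5115 0.1402 0.0304] w 0.704 gf 0.0 f [-0.1  0.4 -0.4]
```

Run:
```python
from h import *
import cv2
x,y,t=P["felt_wheel"]; b=P["blue_tray"][2]+np.pi/2
pick((x-.002,y),b,.024)
a=r.capture("top"); s=r.capture("scene")
im=np.vstack([cv2.resize(a[130:280,220:520],None,fx=2.,fy=2.),cv2.resize(s[140:290,200:500],None,fx=2.,fy=2.)])
cv2.imwrite("pics/c2.png",im[:,:,::-1])
```

```text
at t 30.3 p [ 0.4165 -0.3727  0.0238] w 1.0 gf 0.0 f [-0.2 -0.2  1. ]
grip t 30.7 p [ 0.4169 -0.373   0.0247] w 0.518 gf 40.5 f [-1.5  1.6  5.6]
up t 31.6 p [ 0.416  -0.3723  0.1689] w 0.514 gf 40.8 f [ 0.1  0.2 -1.1]
```

View pics/c2.png

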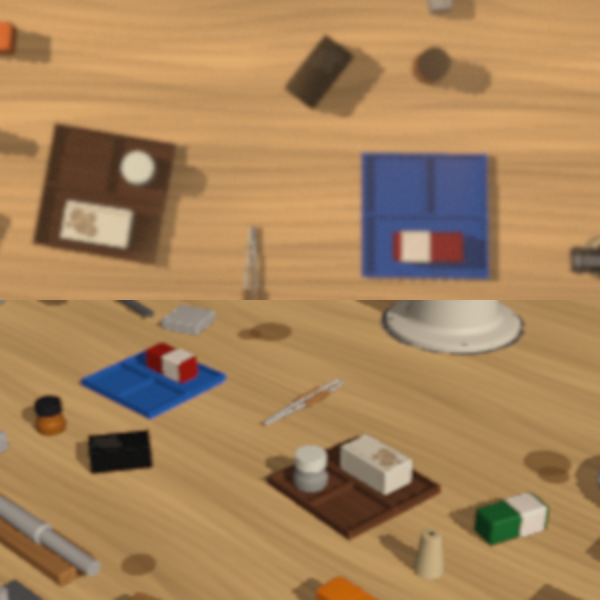

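The crop shows the jar upright in its small bay at (137,168), the white block in the long bay at (95,222) and the rouge bar at (428,247). The wheel is in the gripper.

Run:
```python
from h import *
import cv2
b=P["blue_tray"][2]+np.pi/2
place(W("blue_tray",.037,-.038),b,.024,.74)
pick((.5495,.3445),b,.0255,force=25); place(W("blue_tray",.037,.041),b,.0255,.55)
r.move_to([.45,0,.3],q(np.pi/2)); log("end")
a=r.capture("top"); s=r.capture("scene")
im=np.vstack([cv2.resize(a[130:280,220:520],None,fx=2.,fy=2.),cv2.resize(s[140:290,200:500],None,fx=2.,fy=2.)])
cv2.imwrite("pics/c3.png",im[:,:,::-1])
from fit import fit,proj
for n,tr,x,y in(("solder_block","wood_tray",-.037,0),("flux_jar","wood_tray",.037,-.037),("rouge_bar","blue_tray",-.037,0),("felt_wheel","blue_tray",.037,-.038),("felt_cone","blue_tray",.037,.041)):
    try:
        f,i=fit(n,W(tr,x,y),.003); X=P[tr]; c,s=np.cos(X[2]),np.sin(X[2]); d=f[:2]-X[:2]; print(n,np.round([c*d[0]+s*d[1],-s*d[0]+c*d[1],f[2]-X[2]],4),i)
    except Exception as e: print(n,repr(e))
```

```text
low t 33.7 p [ 0.5001 -0.2488  0.0277] w 0.516 gf 41.2 f [-1.9  0.4  4. ]
rel t 34.0 p [ 0.5004 -0.249   0.0276] w 0.742 gf 0.0 f [ 0.2  0.6 -0.2]
at t 38.4 p [0.5492 0.3443 0.0253] w 1.001 gf 0.0 f [ 0.2  0.5 -0. ]
grip t 39.0 p [0.5496 0.3446 0.0259] w 0.334 gf 24.7 f [-1.8 -0.4  3.3]
up t 39.8 p [0.5488 0.3438 0.1686] w 0.337 gf 24.5 f [-0.1 -0.  -1.4]
low t 43.0 p [ 0.4994 -0.17    0.029 ] w 0.333 gf 24.5 f [-0.4  0.7  0.1]
rel t 43.3 p [ 0.4996 -0.17    0.0292] w 0.548 gf 0.0 f [0.4 0.3 0.3]
end t 45.1 p [ 0.4498 -0.0014  0.2989] w 0.551 gf 0.0 f [-0.3  1.  -0.1]
solder_block [-3.800e-02 -9.000e-04  1.574e+00] {'top': 0.946, 'scene': 0.923}
flux_jar [ 0.0359 -0.0396  0.2468] {'top': 0.854, 'scene': 0.861}
rouge_bar [-3.8000e-02 -6.0000e-04  1.5836e+00] {'top': 0.911, 'scene': 0.746}
felt_wheel [ 0.038  -0.038   0.1532] {'top': 0.941, 'scene': 0.884}
felt_cone [0.0351 0.0402 0.0935] {'top': 0.714, 'scene': 0.912}
```

View pics/c3.png

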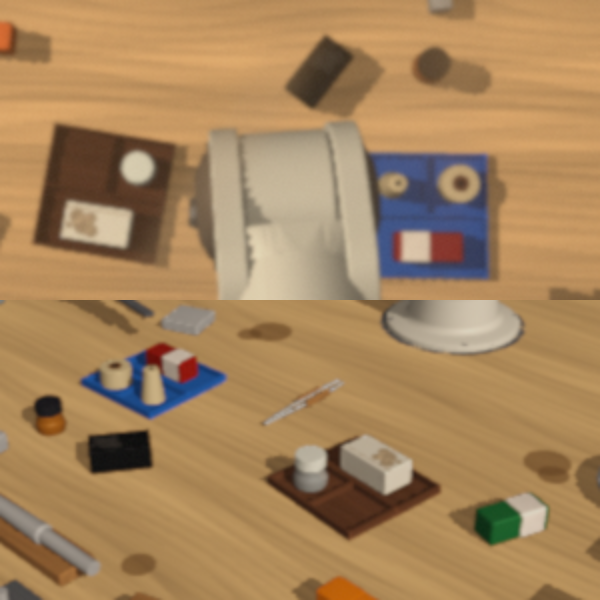

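All five pieces stand upright in their bays: the cone at (393,183), the wheel at (459,183) and the rouge bar at (428,247), with the jar and block unchanged. The fitted offsets from the tray centres are well inside the limits, and the unwanted things haven't moved.

```bash
python3 -c "
from workcell import r
r.dwell(.5); print(r.sign_off())"
```

```text
the job is handed in; nothing more can be done
None
```

I handed the job in at about 46 s on the robot's clock: the final pictures show both kits complete, with all five pieces in their bays and the charcoal block, green bar and dark jar where they started; the sign-off call returned no verdict.

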